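Raise the spray booth sash to the green mark

ROBOT

A 7-joint arm with a two-finger parallel gripper is mounted at the origin on the work surface. World frame = base frame: x ahead of the robot, y to its left, z up, the work surface at z = 0. Lengths are in m, angles in degrees, forces in N, time in s.
With the tool pointing down it reaches from about 0.425 to 0.825 m from the base axis. Payload 3.6 kg.
Tool frame: the origin (TCP) lies at the very end of the fingers, on their centre line; the grasp point (between the pads) lies r.grip_point_offset behind it (r.grip_point_offset is the distance from the TCP to the grasp point, in m); z points along the fingers, y is the line along which they close (so a half turn about z gives the same grasp; the last joint's range is limited). The gripper opens to 93 mm and grips with 3 to 60 N. Pads are 15 mm wide; open, the fingers measure 128 mm over their backs; the gripper's body (75 mm by 188 mm) begins 65 mm behind the grasp point.
Start: joints at [63.398, 35.231, -0.722, 81.555, 0.464, 63.22, -2.315], TCP at [0.276, -0.589, 0.219] pointing down, gripper open.
Joint ranges: [-178.69, 178.69], [-17.37, 117.87], [-77.05, 75.6], [15.02, 138.74], [-78.02, 258.01], [0.78, 113.62], [-162.83, 162.83]. Speed limits (degrees/s): [159.86, 159.86, 180, 180, 180, 180, 180].

INTERFACE

Orientations are given as [roll, pitch, yaw] about the fixed x, y, z axes, in that order (R = Rz(yaw) Ry(pitch) Rx(roll)).
In Python, from rig import readout, read_camera, camera_params, ticket, r gives the robot as it stands.
- The arm moves only by the shell command python3 -m crank 'ROWS' [FORCE]. ROWS is JSON, a list that holds one entry, the list of rows, each a list of 7 numbers: the shift along the tool's x, y, z in mm, then the turn, a rotation vector about the tool's x, y, z in rad, then the opening, from 0 (shut) to 1 (fully open). A call has 1 to 20 rows; each row is the pose to reach, as a shift and turn from the pose commanded when the call began, along the tool's axes at that moment; what a row does not reach only later rows make up. A row lasts 1/12 s, in which the tool goes at most 41.7 mm and 7.16 degrees, less where a joint would pass 70% of its speed; a pose out of reach is approached as far as the arm can. A call with a gripper value outside its range is refused whole. The fingers move at their own pace and stop on an object; FORCE is the grip in N (left out, the last holds). Time passes only in rows, so rows that repeat a pose let the fingers close. It gives the time, the measured TCP pose, the force, the opening and the grip force at its end, in the units of the state.
- readout.state(): the state, without advancing time (a new reading comes with each control period).
- read_camera(name): name is "side" or "top"; returns (picture, depth): 480x640x3 uint8, red, green, blue; 480x640 float32, m along the optical axis (not along the pixel's ray), 0 where there is no reading.
- camera_params(name): a dict with "camera_matrix" (3x3 intrinsics, pixels), "camera_from_world" (4x4, takes a point from world to camera coordinates). Camera axes: x right, y down, z forward; pixel columns grow to the right and rows downward; lengths in m; the calibration is good to about 2 mm. A picture is of the moment at which its call begins. camera_params takes no time and is no camera call.
- ticket.finish_job(): hands the job in; it is judged then, once.
The state is a dict: "time": time; "joints": joint angles; "qvel": joint speeds; "tau": joint torques, N m; "eef_pos": TCP position; "tool_rot": TCP orientation; "contact_force": force on the tool from outside, world axes, zero at the start; "wrist_torque": the same for the moment, N m; "opening": opening from 0.0 (shut) to 1.0 (fully open); "gripper_force": force on a finger pad.
Only numpy, scipy, OpenCV 4.12 (cv2) and the standard library are available. Lean on these libraries where they do the work, as an engineer would, in place of code of your own. Each camera call takes 0.05 s, during which the arm holds its last target. There are 200 camera calls.

TASK

Raise the spray booth's window for the next stencil: with your fingertips beneath its yellow lip, push the window up until the red pointer at its upper left corner stands level with the green clip on the rail, within the clip's height, leave it standing there and take the hand away. Only push: do not pinch the lip, do not shift the green clip, and leave the jars, the tile and everything else where they are.

Things in the scene. Friction and masses are not known exactly. Their poses are not given: they have to be found in the camera images.
- lip_under (a point): Centre of the underside of the window's yellow lip, a bar 320 mm wide, 36 deep, 16 thick, sticking out from the foot of the pane towards the robot. z: up along the slide, which leans 30 degrees from vertical, away from the robot; x: into the booth, square to the pane (frame 18 mm away); y: along the lip, to the left. It starts 120 to 150 mm above the table, a flat white apron below it, free air before
- pointer (a point): Free end of the small red pointer (6 mm tall) at the upper left corner of the sash, in front of the left rail; moves with the sash. Axes as for lip_under
- mark (a point): The marked height: half-way up the green clip's 20 mm tall face on the left rail, beside the pointer's path; z along the slide (axes as for lip_under). The pointer is at the mark when its z in this frame is 0
- sash (a joint): How far the sash is raised along its slanted rails, m: 0 is shut, 0.170 the upper stop. Total moving mass about 0.6 kg, balanced by counterweights; rail friction holds it wherever it is left, and pushing it along takes about 2 to 6 N
- booth: White tabletop spray booth, 340 deep x 440 wide, box 235 mm high, with two aluminium rails leaning back 30 degrees that rise to about 410 mm; open slanted front with the clear sash faces the robot. Origin: centre of its underside, x into the booth, z up. Fixed
- tile: Blue ceramic tile 100 x 100 x 8 mm lying on the booth's floor behind the sash; origin centre of underside
- jar_blue: Blue paint jar, 52 mm across, 62 mm tall, on the table before the booth near one end of the lip; origin centre of underside
- jar_white: White paint jar with a red cap, 52 mm across, 62 mm tall, before the booth near the other end of the lip; origin centre of underside
- tape: Cardboard tape ring, 90 mm across, 24 mm tall, lying on the table to the left; origin centre of underside
- pen_cup: Black cup of pens, 76 mm across, about 170 mm tall with the pens, on the right; origin centre of underside

How it is judged:
By the outcome, as a careful person would: the job done as asked, in the order asked, and still so for the second after the job is handed in, with the robot touching nothing.
It also fails if it takes over 35 s, if anything falls off the work surface, if the arm or the gripper's body presses on something with over 40 N, if the wrist force passes 120 N, or if a joint passes its speed limit or range.

## Working session

There is one attempt and no reset: what is moved stays moved. The work goes in short steps, Python scripts to look and compute and a shell command to move; the robot and the scene stay as the last step left them, time stands still between calls to the robot, and variables do not carry over. Pictures are saved under pics/ and viewed, at most 10 in all, crops included, and the job is handed in when it is done.

```bash
mkdir -p pics; ls
python3 - <<'E'
from rig import readout, read_camera, camera_params, r
import cv2, numpy as np
for n in ("side","top"):
    p,d=read_camera(n); cv2.imwrite(f"pics/{n}0.png",p[:,:,::-1]); np.savez(f"{n}0.npz",p=p,d=d)
    c=camera_params(n); M=np.array(c["camera_from_world"]); print(n,np.round(c["camera_matrix"],1).tolist(),"pos",np.round(np.linalg.inv(M)[:3,3],3), "fwd",np.round(M[2,:3],3))
s=readout.state(); print({k:np.round(v,3).tolist() for k,v in s.items()}, r.grip_point_offset)
E
```

```text
pics
side [[446.4, 0.0, 321.0], [0.0, 446.4, 238.5], [0.0, 0.0, 1.0]] pos [0.127 0.729 0.861] fwd [ 0.402 -0.67  -0.624]
top [[591.4, 0.0, 317.9], [0.0, 591.4, 238.7], [0.0, 0.0, 1.0]] pos [0.412 0.003 1.791] fwd [ 0.096  0.    -0.995]
{'time': 0.1, 'joints': [63.397, 35.285, -0.723, 81.627, 0.465, 63.219, -2.316], 'qvel': [0.004, 0.001, 0.077, -0.233, 0.024, 0.022, -0.004], 'tau': [0.002, -46.004, 0.21, -16.624, -0.061, 0.017, 0.0], 'eef_pos': [0.275, -0.588, 0.218], 'tool_rot': [-179.872, 0.002, 25.088], 'contact_force': [0.217, 0.349, 0.898], 'wrist_torque': [-0.071, -0.054, -0.006], 'gripper_force': 0.0, 'opening': 1.003} 0.0188
```

View pics/side0.png

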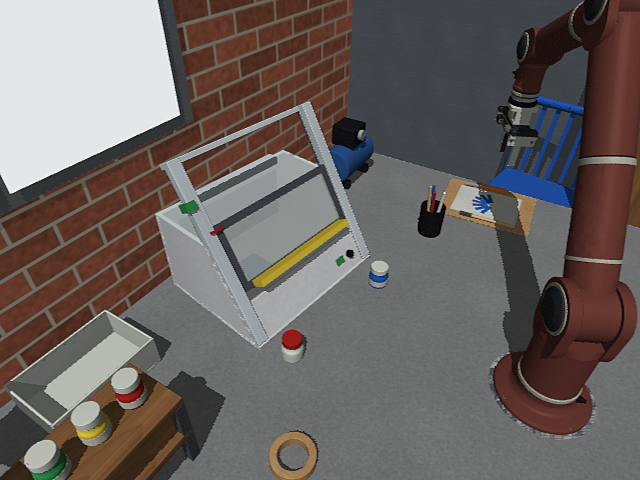

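View pics/top0.png

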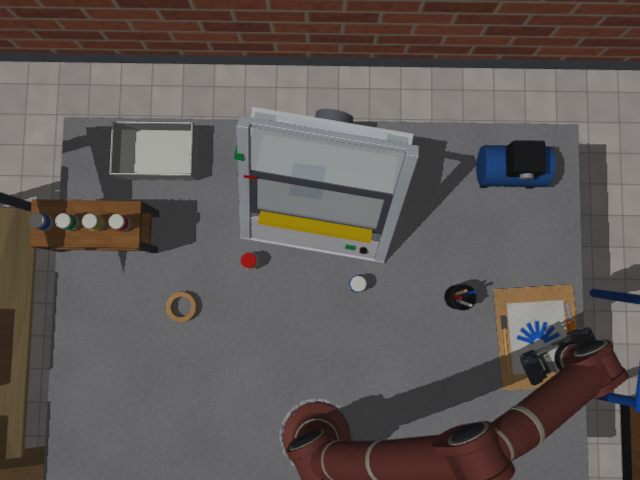

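The side view shows the yellow lip from (255,282) to (347,225), the red pointer at (217,231) and the clip at (190,207). In the top view the lip runs from (260,220) to (370,235), the pointer is at (250,177) and the clip at (239,156). A jar stands in front of each end of the lip.

```bash
cat > h.py <<'E'
import cv2, numpy as np
from rig import camera_params
def cast(n,uv,d):
    c=camera_params(n);K=np.array(c["camera_matrix"]);M=np.linalg.inv(np.array(c["camera_from_world"]))
    uv=np.asarray(uv,float);X=np.c_[(uv[:,0]-K[0,2])/K[0,0],(uv[:,1]-K[1,2])/K[1,1],np.ones(len(uv))]*np.asarray(d)[:,None]
    return X@M[:3,:3].T+M[:3,3]
def proj(n,P):
    c=camera_params(n);K=np.array(c["camera_matrix"]);M=np.array(c["camera_from_world"])
    return K@M[:3]@np.r_[P,1]
def triang(ua,ub):
    P=[np.array(camera_params(n)["camera_matrix"])@np.array(camera_params(n)["camera_from_world"])[:3] for n in("side","top")]
    X=cv2.triangulatePoints(P[0],P[1],np.array(ua,float).reshape(2,1),np.array(ub,float).reshape(2,1));return (X[:3]/X[3]).ravel()
HSV=dict(yellow=((22,120,80),(35,255,255)),green=((50,120,50),(80,255,255)),red=((0,150,80),(6,255,255)),blue=((105,120,60),(125,255,255)))
def blobs(p,col,box,minA=5):
    h=cv2.cvtColor(p,cv2.COLOR_RGB2HSV);m=cv2.inRange(h,*map(np.array,HSV[col]))
    z=np.zeros_like(m);x0,y0,x1,y1=box;z[y0:y1,x0:x1]=m[y0:y1,x0:x1]
    n,l,s,c=cv2.connectedComponentsWithStats(z)
    return [(np.argwhere(l==i)[:,::-1],c[i],s[i]) for i in range(1,n) if s[i][4]>=minA]
E
python3 - <<'E'
from h import *
for n,box in(("side",(150,90,400,370)),("top",(220,100,420,300))):
    f=np.load(n+"0.npz");p,d=f["p"],f["d"]
    for col in HSV:
        for uv,c,s in blobs(p,col,box):
            dd=d[uv[:,1],uv[:,0]];P=cast(n,uv[dd>0],dd[dd>0])
            print(n,col,np.round(c,1),s.tolist(),"med",np.round(np.median(P,0),3),"rng",np.round(np.percentile(P,2,0),3),np.round(np.percentile(P,98,0),3))
            if col=="yellow" and s[4]>200:
                xy=P[:,:2]; v=cv2.fitLine(xy.astype(np.float32),cv2.DIST_L2,0,.01,.01).ravel(); t=(xy-v[2:])@v[:2]; e=np.percentile(t,[.5,99.5]); print("  line yaw",np.degrees(np.arctan2(v[1],v[0])),"ends",v[2:]+e[0]*v[:2],v[2:]+e[1]*v[:2])
E
```

```text
side yellow [299.  253.3] [252, 219, 97, 68, 1244] med [0.603 0.039 0.146] rng [ 0.568 -0.139  0.013] [0.659 0.173 0.154]
  line yaw 82.15903 ends [ 0.57433374 -0.18639812] [0.62400581 0.17429866]
side green [188.2 206.8] [179, 200, 19, 14, 155] med [0.759 0.215 0.326] rng [0.752 0.196 0.312] [0.783 0.22  0.337]
side green [339.9 260.3] [336, 256, 9, 10, 48] med [ 0.556 -0.089  0.048] rng [ 0.55  -0.103  0.039] [ 0.561 -0.075  0.057]
side red [216.8 229.9] [210, 226, 14, 9, 43] med [0.718 0.185 0.266] rng [0.715 0.168 0.257] [0.723 0.202 0.269]
side red [291.5 339.2] [282, 330, 20, 20, 323] med [0.51  0.213 0.061] rng [0.491 0.188 0.047] [0.532 0.232 0.064]
side blue [349.7 156.6] [329, 134, 45, 47, 905] med [ 0.757 -0.5    0.113] rng [ 0.739 -0.657  0.05 ] [ 0.823 -0.464  0.144]
side blue [378.  277.7] [369, 272, 19, 11, 117] med [ 0.44  -0.093  0.034] rng [ 0.425 -0.119  0.024] [ 0.467 -0.086  0.043]
side blue [377.  287.4] [374, 287, 7, 2, 7] med [ 0.438 -0.089  0.004] rng [ 0.433 -0.095  0.001] [ 0.447 -0.088  0.006]
top yellow [314.9 226.2] [258, 211, 115, 32, 1562] med [0.606 0.012 0.145] rng [ 0.571 -0.14   0.132] [0.642 0.164 0.157]
  line yaw 81.0785 ends [ 0.58143354 -0.14394544] [0.63059154 0.16920234]
top green [237.9 155.5] [234, 148, 9, 12, 57] med [0.759 0.208 0.329] rng [0.753 0.197 0.319] [0.778 0.216 0.339]
top green [349.6 247. ] [346, 245, 9, 5, 31] med [ 0.557 -0.091  0.051] rng [ 0.551 -0.102  0.042] [ 0.562 -0.08   0.062]
top red [250.1 176.9] [244, 176, 13, 3, 27] med [0.719 0.182 0.267] rng [0.716 0.169 0.253] [0.722 0.198 0.275]
top red [248.1 260.1] [241, 253, 15, 15, 185] med [0.514 0.207 0.062] rng [0.493 0.187 0.053] [0.534 0.227 0.07 ]
```

Run:
```python
from rig import r, readout
from h import *
print([a for a in dir(r) if a[0]!='_'])
th=np.radians(-8.9);hd=np.array([np.cos(th),np.sin(th),0]);yl=np.array([-np.sin(th),np.cos(th),0]);k=np.array([0,0,1.])
xf=np.cos(np.pi/6)*hd-.5*k; s=.5*hd+np.cos(np.pi/6)*k
for n,box in(("side",(150,90,400,370)),("top",(220,100,420,300))):
    f=np.load(n+"0.npz");p,d=f["p"],f["d"]
    for col in("yellow","red","green"):
        for uv,c,st in blobs(p,col,box)[:1]:
            dd=d[uv[:,1],uv[:,0]];P=cast(n,uv[dd>0],dd[dd>0]);Q=P@np.array([xf,yl,s]).T
            print(n,col,"X,Y,S pct 2,10,25,50,75,90,98\n",np.round(np.percentile(Q,[2,10,25,50,75,90,98],axis=0).T,4))
```

```text
['MotionError', 'grip_point_offset']
side yellow X,Y,S pct 2,10,25,50,75,90,98
 [[ 0.4273  0.4286  0.43    0.4322  0.4476  0.4591  0.5787]
 [-0.0476 -0.0129  0.0447  0.1321  0.2088  0.2519  0.268 ]
 [ 0.3493  0.4117  0.4163  0.4232  0.4255  0.4261  0.4268]]
side red X,Y,S pct 2,10,25,50,75,90,98
 [[0.4538 0.4543 0.4551 0.4562 0.4572 0.4593 0.4657]
 [0.2767 0.2798 0.2862 0.2941 0.3019 0.3089 0.3107]
 [0.5654 0.568  0.5692 0.5707 0.572  0.5736 0.574 ]]
side green X,Y,S pct 2,10,25,50,75,90,98
 [[0.4524 0.454  0.455  0.4564 0.4642 0.4768 0.4826]
 [0.311  0.3155 0.3207 0.3299 0.3342 0.3348 0.3356]
 [0.633  0.6349 0.6376 0.6425 0.6477 0.6507 0.6521]]
top yellow X,Y,S pct 2,10,25,50,75,90,98
 [[ 0.4276  0.4299  0.4327  0.443   0.4547  0.4621  0.4671]
 [-0.0476 -0.0217  0.0259  0.1056  0.1858  0.2337  0.2603]
 [ 0.4104  0.4166  0.4219  0.4251  0.4274  0.4293  0.4319]]
top red X,Y,S pct 2,10,25,50,75,90,98
 [[0.4529 0.4538 0.4553 0.4572 0.4592 0.4608 0.4662]
 [0.2784 0.2803 0.2849 0.2914 0.2983 0.3035 0.307 ]
 [0.5614 0.5686 0.5694 0.5726 0.5752 0.577  0.579 ]]
top green X,Y,S pct 2,10,25,50,75,90,98
 [[0.4518 0.4536 0.455  0.4569 0.4595 0.4639 0.473 ]
 [0.3118 0.313  0.3172 0.3227 0.3278 0.3304 0.3313]
 [0.6342 0.6353 0.6395 0.6474 0.6512 0.6532 0.6546]]
```

Lip underside centre is about (0.601, 0.015, 0.132) and the travel needed is about 72 mm. I'll raise first, close the fingers, then swing over to the front of the booth.

```bash
python3 -m crank '[[[0,0,-40,0,0,0.1,0.6],[0,0,-80,0,0,0.2,0.3],[0,0,-120,0,0,0.3,0],[0,0,-140,0,0,0.4,0],[0,0,-140,0,0,0.5,0],[0,0,-140,0,0,0.593,0]]]' 5
python3 -c "
from rig import readout;print(readout.state()['joints'])"
python3 -m crank '[[[26,-29,0,0,0,0,0],[52,-26,0,0,0,0,0],[70,-28,0,0,0,0,0]]]' >/dev/null
python3 -c "
from rig import readout;s=readout.state();print(s['time'],s['joints'],s['eef_pos'],s['tool_rot'])"
```

```text
time: 0.6
eef_pos: [0.2758, -0.5891, 0.3605]
tool_rot: [179.8, -0.1, -9.2]
contact_force: [0.1, -0.8, -0.3]
opening: 0.621
gripper_force: 0.0
[ 58.61610334  30.73809471   8.29182521  67.29141452  -4.28108388
  82.06161219 -32.82611567]
0.85 [ 52.72845702  33.15216571   7.67291354  63.37467401  -4.32566302
  83.84994171 -39.09968534] [ 0.35152107 -0.57005747  0.35766221] [-1.79832508e+02 -8.80707600e-03 -8.73701842e+00]
```

```bash
cat > fk.py <<'E'
import numpy as np, itertools
from scipy.spatial.transform import Rotation as R
from scipy.optimize import least_squares
S=[([63.397,35.285,-0.723,81.627,0.465,63.219,-2.316],[.275,-.588,.218],[-179.872,.002,25.088]),
([58.616,30.738,8.292,67.291,-4.281,82.062,-32.826],[.2758,-.5891,.3605],[179.8,-.1,-9.2]),
([52.728,33.152,7.673,63.375,-4.326,83.850,-39.1],[.3515,-.5701,.3577],[-179.83,-.009,-8.737])]
def fk(q,p,sg):
    H,A,B,C,o1,o2,b1,b7=p; T=np.array([0,0,H]);M=R.from_euler('z',b1)
    for i,(ax,off) in enumerate(zip('zyzyzyz',[[0,o1,0],[0,0,A],0,[0,o2,B],0,[0,0,C],0])):
        M=M*R.from_euler(ax,sg[i]*np.radians(q[i]))
        if np.ndim(off): T=T+M.apply(off)
    return T,M*R.from_euler('z',b7)
def res(p,sg):
    o=[]
    for q,t,e in S:
        T,M=fk(q,p,sg);o+=list(10*(T-t))+list((M.inv()*R.from_euler('xyz',e,degrees=True)).as_rotvec())
    return np.array(o)
if __name__=="__main__":
    out=[]
    for s1,s3,s5,s7 in itertools.product([1,-1],repeat=4):
        sg=[s1,1,s3,1,s5,1,s7]
        for b1 in(0,-2.2):
          for b7 in(0,1.57,3.14,-1.57):
            f=least_squares(res,[.3,.42,.42,.3,0,0,b1,b7],args=(sg,));out.append((f.cost,sg,np.round(f.x,4).tolist()))
    out.sort(key=lambda a:a[0])
    for o in out[:4]:print(o)
E
python3 fk.py
```

```text
(np.float64(8.802569734183502e-07), [-1, 1, -1, 1, -1, 1, -1], [0.2366, 0.5512, 0.3712, 0.3005, -0.0164, -0.0085, 0.0044, 1.5754])
(np.float64(8.802569734196259e-07), [-1, 1, -1, 1, -1, 1, -1], [0.2366, 0.5512, 0.3712, 0.3005, -0.0164, -0.0085, 0.0044, 1.5754])
(np.float64(8.802569734198396e-07), [-1, 1, -1, 1, -1, 1, -1], [0.2366, 0.5512, 0.3712, 0.3005, -0.0164, -0.0085, 0.0044, 1.5754])
(np.float64(8.802569734201101e-07), [-1, 1, -1, 1, -1, 1, -1], [0.2366, 0.5512, 0.3712, 0.3005, -0.0164, -0.0085, 0.0044, 1.5754])
```

```bash
cat > ik.py <<'E'
from fk import *
SG=[-1,1,-1,1,-1,1,-1];P=[0.2366,.5512,.3712,.3005,-.0164,-.0085,.0044,1.5754]
lo=np.array([-178.69,-17.37,-77.05,15.02,-78.02,.78,-162.83]);hi=np.array([178.69,117.87,75.6,138.74,258.01,113.62,162.83])
th=np.radians(-8.9);hd=np.array([np.cos(th),np.sin(th),0]);yl=np.array([-np.sin(th),np.cos(th),0]);k=np.array([0,0,1.])
xf=np.cos(np.pi/6)*hd-.5*k; s=.5*hd+np.cos(np.pi/6)*k
F=np.array([xf,yl,s])
def tool(pitch,daz,sy):   # pitch below horizontal, daz azimuth turn from hd, sy sign of tool y vs yl
    a=np.radians(-8.9+daz);p=np.radians(pitch);z=np.array([np.cos(p)*np.cos(a),np.cos(p)*np.sin(a),-np.sin(p)])
    y=sy*np.array([-np.sin(a),np.cos(a),0]);return R.from_matrix(np.c_[np.cross(y,z),y,z])
def ik(T,M,q0,w=1e-3):
    def f(q):
        t,m=fk(q,P,SG);return np.r_[20*(t-T),3*(m.inv()*M).as_rotvec(),w*(q-q0)/57]
    o=least_squares(f,np.clip(q0,lo+1,hi-1),bounds=(lo+1,hi-1));t,m=fk(o.x,P,SG)
    return o.x,1000*np.linalg.norm(t-T),np.degrees((m.inv()*M).magnitude())
E
cat > a.py <<'E'
from ik import *
rng=np.random.default_rng(0)
for pitch in(20,30,40,50,60):
  for daz in(-40,-20,0,20,40):
    for sy in(1,-1):
      M=tool(pitch,daz,sy);ok=[]
      for i in range(12):
        q0=rng.uniform(lo,hi); q0[0]=rng.uniform(-60,60)
        q,e,a=ik(np.array([.452,.108,.385])@F,M,q0)
        if e<2 and a<1:
            q2,e2,a2=ik(np.array([.452,.108,.475])@F,M,q);q3,e3,a3=ik(np.array([.37,.108,.385])@F,M,q)
            ok.append((e2<2 and a2<1,e3<2 and a3<1,np.round(q).astype(int).tolist(),int(min(np.min(q-lo),np.min(hi-q)))))
      g=[o for o in ok if o[0] and o[1]]
      print(pitch,daz,sy,len(ok),len(g),max(g,key=lambda o:o[3])[2:] if g else "")
E
time python3 a.py
```

```text
20 -40 1 10 8 ([-23, 52, -14, 123, 98, 80, -82], 16)
20 -40 -1 9 9 ([-23, 52, -14, 123, 98, 80, 98], 16)
20 -20 1 7 0 
20 -20 -1 4 0 
20 0 1 0 0 
20 0 -1 0 0 
20 20 1 0 0 
20 20 -1 0 0 
20 40 1 9 0 
20 40 -1 9 0 
30 -40 1 10 9 ([-16, 48, -21, 122, 96, 73, -74], 17)
30 -40 -1 5 5 ([-16, 47, -21, 122, 96, 73, 106], 17)
30 -20 1 8 0 
30 -20 -1 3 0 
30 0 1 0 0 
30 0 -1 0 0 
30 20 1 0 0 
30 20 -1 0 0 
30 40 1 5 0 
30 40 -1 3 0 
40 -40 1 11 11 ([3, 50, -46, 119, 95, 80, -62], 19)
40 -40 -1 12 12 ([-2, 47, -37, 119, 93, 74, 117], 19)
40 -20 1 9 9 ([12, 50, -53, 130, 113, 77, -57], 9)
40 -20 -1 5 5 ([1, 43, -34, 130, 114, 63, 116], 8)
40 0 1 8 0 
40 0 -1 6 0 
40 20 1 7 0 
40 20 -1 6 0 
40 40 1 11 0 
40 40 -1 11 0 
50 -40 1 10 10 ([-1, 41, -32, 116, 85, 59, -52], 22)
50 -40 -1 9 9 ([-2, 41, -31, 116, 84, 58, 128], 22)
50 -20 1 10 6 ([15, 45, -50, 125, 103, 61, -46], 14)
50 -20 -1 5 5 ([14, 44, -48, 125, 103, 60, 133], 14)
50 0 1 8 8 ([28, 47, -59, 129, 117, 55, -33], 9)
50 0 -1 6 6 ([29, 50, -63, 129, 116, 59, 150], 9)
50 20 1 10 10 ([29, 41, -44, 130, 141, 30, -34], 8)
50 20 -1 5 5 ([16, 35, -23, 130, 167, 24, 117], 8)
50 40 1 9 5 ([47, 52, -65, 125, 118, 24, 18], 12)
50 40 -1 8 2 ([47, 52, -65, 125, 118, 24, -162], 1)
60 -40 1 10 10 ([11, 43, -44, 112, 77, 59, -40], 26)
60 -40 -1 11 11 ([12, 43, -46, 112, 78, 60, 139], 23)
60 -20 1 11 11 ([12, 39, -40, 119, 87, 44, -30], 20)
60 -20 -1 9 7 ([-39, 39, 39, 121, -50, 5, -81], 4)
60 0 1 8 7 ([29, 45, -60, 122, 98, 47, -14], 16)
60 0 -1 5 0 
60 20 1 8 6 ([23, 36, -36, 122, 105, 17, -2], 15)
60 20 -1 3 0 
60 40 1 8 4 ([39, 44, -54, 119, 80, 19, 48], 17)
60 40 -1 5 5 ([33, 40, -44, 119, 72, 10, -125], 9)
real	6m6.923s
user	6m6.961s
sys	0m0.104s
```

```bash
cat > b.py <<'E'
from ik import *
from rig import readout
def tool2(pitch,daz,sg):
    z=tool(pitch,daz,1).as_matrix()[:,2];x=sg*np.cross(z,yl);x/=np.linalg.norm(x);return R.from_matrix(np.c_[x,np.cross(z,x),z])
def rows(q0T,q0M,T,M):
    return np.round(1000*q0M.inv().apply(T-q0T)).astype(int).tolist(),np.round((q0M.inv()*M).as_rotvec(),2).tolist()
if __name__=="__main__":
    st=readout.state();q=np.array(st["joints"]);
    best=None
    for pitch,daz in((40,-20),(42,-15),(38,-25)):
      for x in (1,-1):
        M=tool2(pitch,daz,x)
        qg,e,a=ik(np.array([.45,.108,.383])@F,M,np.array([12,50,-50,128,110,75,-57 if x<0 else 116.]))
        # sign: sy=1 -> tool x=-s
        qe,e2,a2=ik(np.array([.45,.108,.48])@F,M,qg)
        qa,e3,a3=ik(np.array([.39,.108,.375])@F,M,qg)
        qv,e4,a4=ik(np.array([.38,.12,.34]),M,qa)
        print(pitch,daz,x,np.round([e,a,e2,a2,e3,a3,e4,a4],1),*[np.round(v).astype(int).tolist() for v in(qg,qe,qa,qv)],"body z",np.round(np.array([.39,.108,.375])@F,3))
E
time python3 b.py
```

```text
40 -20 1 [0. 0. 0. 0. 0. 0. 0. 0.] [9, 48, -47, 130, 113, 73, 134] [14, 39, -50, 120, 104, 65, 151] [7, 44, -50, 137, 108, 75, 129] [7, 9, -71, 129, 64, 71, 155] body z [0.536 0.025 0.13 ]
40 -20 -1 [0. 0. 0. 0. 0. 0. 0. 0.] [10, 48, -48, 130, 113, 74, -46] [15, 40, -52, 120, 104, 66, -29] [7, 44, -51, 137, 108, 76, -51] [9, 10, -74, 129, 64, 72, -26] body z [0.536 0.025 0.13 ]
42 -15 1 [0. 0. 0. 0. 0. 0. 0. 0.] [13, 47, -48, 131, 116, 69, 135] [18, 38, -51, 121, 106, 59, 152] [15, 46, -59, 138, 110, 77, 133] [19, 4, -76, 130, 64, 60, 160] body z [0.536 0.025 0.13 ]
42 -15 -1 [0. 0. 0. 0. 0. 0. 0. 0.] [13, 47, -50, 131, 116, 70, -45] [19, 39, -53, 121, 106, 60, -27] [15, 46, -59, 138, 110, 77, -47] [19, 4, -76, 130, 64, 60, -20] body z [0.536 0.025 0.13 ]
38 -25 1 [0. 0. 0. 0. 0. 0. 0. 0.] [6, 49, -46, 128, 109, 77, 133] [11, 41, -49, 119, 102, 70, 150] [3, 45, -49, 135, 104, 79, 128] [1, 13, -70, 128, 64, 80, 150] body z [0.536 0.025 0.13 ]
38 -25 -1 [0. 0. 0. 0. 0. 0. 0. 0.] [7, 49, -47, 128, 109, 78, -46] [12, 41, -50, 119, 102, 71, -29] [4, 45, -50, 135, 104, 80, -51] [2, 14, -72, 128, 64, 81, -30] body z [0.536 0.025 0.13 ]
real	0m7.761s
user	0m8.121s
sys	0m0.088s
```

```bash
cat > c.py <<'E'
from b import *
st=readout.state();q=np.array(st["joints"]);T0=np.array(st["eef_pos"]);M0=R.from_euler('xyz',st["tool_rot"],degrees=True)
M=tool2(40,-20,-1);G=np.array([.45,.108,.383])@F;z=M.as_matrix()[:,2]
qg,*_=ik(G,M,np.array([12,50,-50,128,110,75,-57]))
qv=qg
for b in(.04,.08,.12):
    qv,e,a=ik(G-b*z,M,qv);print("back",b,np.round(G-b*z,3),np.round(qv).astype(int).tolist(),round(e,1),round(a,1))
    if b==.12:qV=qv
for f in np.linspace(.125,1,8):
    t,m=fk(q+f*(qV-q),P,SG);print(f,np.round(t,3),np.round(m.as_matrix()[:,2],2),*rows(T0,M0,t,m))
print("G",np.round(G,3),np.round(M.as_euler('xyz',degrees=True),1))
E
python3 c.py
```

```text
back 0.04 [0.564 0.032 0.132] [8, 44, -51, 132, 108, 75, -46] 0.0 0.0
back 0.08 [0.537 0.046 0.158] [6, 40, -53, 134, 103, 75, -47] 0.0 0.0
back 0.12 [0.51  0.061 0.184] [4, 36, -55, 135, 97, 75, -46] 0.0 0.0
0.125 [ 0.378 -0.493  0.3  ] [-0.2   0.01 -0.98] [14, -80, 58] [-0.0, -0.21, -0.24]
0.25 [ 0.395 -0.423  0.259] [-0.37 -0.09 -0.92] [20, -152, 99] [-0.05, -0.39, -0.53]
0.375 [ 0.411 -0.361  0.232] [-0.44 -0.28 -0.85] [27, -215, 126] [-0.16, -0.55, -0.85]
0.5 [ 0.434 -0.304  0.214] [-0.39 -0.49 -0.78] [41, -275, 144] [-0.3, -0.66, -1.21]
0.625 [ 0.465 -0.24   0.202] [-0.19 -0.67 -0.72] [62, -343, 157] [-0.49, -0.71, -1.58]
0.75 [ 0.498 -0.16   0.193] [ 0.1  -0.73 -0.68] [82, -427, 166] [-0.72, -0.69, -1.97]
0.875 [ 0.518 -0.058  0.187] [ 0.42 -0.63 -0.65] [87, -531, 172] [-0.97, -0.59, -2.36]
1.0 [0.51  0.061 0.184] [ 0.67 -0.37 -0.64] [61, -648, 176] [-1.23, -0.37, -2.75]
G [0.591 0.017 0.107] [-164.8   48.2  171.1]
```

```bash
cat > d.py <<'E'
from b import *
import sys
st=readout.state();q=np.array(st["joints"]);T0=np.array(st["eef_pos"]);M0=R.from_euler('xyz',st["tool_rot"],degrees=True)
qs=np.array([52.7,33.2,7.7,63.4,-4.3,83.8,-39.1]);qV=np.array([4,36,-55,135,97,75,-46.])
print(st["time"],np.round(T0,3),np.round(q).astype(int).tolist())
for f in map(float,sys.argv[1:]):
    t,m=fk(qs+f*(qV-qs),P,SG)
    if f<.95:t[2]=.36
    if f<.99: t[0]-=.03
    q,e,a=ik(t,m,q);print(f,np.round(t,3),np.round(m.as_matrix()[:,2],2),np.round(q).astype(int).tolist(),round(e,1),round(a,1),*rows(T0,M0,t,m))
E
python3 d.py .125 .25 .375 .5 .625 .75 .875 .93 1
```

```text
0.85 [ 0.352 -0.57   0.358] [53, 33, 8, 63, -4, 84, -39]
0.125 [ 0.348 -0.493  0.36 ] [-0.2   0.01 -0.98] [45, 30, 6, 69, 6, 89, -35] 0.0 0.0 [-15, -75, -2] [-0.0, -0.21, -0.24]
0.25 [ 0.365 -0.423  0.36 ] [-0.37 -0.09 -0.92] [36, 28, 4, 76, 16, 90, -31] 0.0 0.0 [-9, -147, -2] [-0.06, -0.4, -0.53]
0.375 [ 0.381 -0.362  0.36 ] [-0.45 -0.28 -0.85] [27, 25, -1, 84, 27, 89, -27] 0.0 0.0 [-3, -210, -2] [-0.16, -0.55, -0.85]
0.5 [ 0.404 -0.304  0.36 ] [-0.39 -0.5  -0.78] [18, 22, -6, 93, 37, 86, -24] 0.0 0.0 [12, -271, -2] [-0.31, -0.66, -1.21]
0.625 [ 0.435 -0.241  0.36 ] [-0.19 -0.67 -0.71] [11, 19, -12, 101, 46, 81, -20] 0.0 0.0 [33, -338, -1] [-0.5, -0.72, -1.58]
0.75 [ 0.469 -0.161  0.36 ] [ 0.1  -0.74 -0.67] [4, 15, -19, 110, 55, 74, -17] 0.0 0.0 [54, -422, -1] [-0.72, -0.7, -1.97]
0.875 [ 0.49  -0.059  0.36 ] [ 0.42 -0.64 -0.65] [-2, 11, -26, 117, 63, 65, -14] 0.0 0.0 [59, -526, -1] [-0.98, -0.6, -2.36]
0.93 [ 0.491 -0.008  0.36 ] [ 0.55 -0.54 -0.64] [-4, 9, -29, 120, 66, 61, -12] 0.0 0.0 [53, -577, -1] [-1.09, -0.52, -2.53]
1.0 [0.513 0.061 0.188] [ 0.68 -0.38 -0.63] [-9, 30, -34, 135, 98, 62, -49] 0.0 0.0 [63, -647, 172] [-1.25, -0.38, -2.74]
```

Feasible branch; follow it in two calls.

```bash
python3 -m crank '[[[-7,-38,0,0,-0.1,-0.12,0],[-15,-75,0,0,-0.21,-0.24,0],[-15,-75,0,0,-0.21,-0.24,0],[-12,-110,0,-0.03,-0.3,-0.38,0],[-9,-147,0,-0.06,-0.4,-0.53,0],[-9,-147,0,-0.06,-0.4,-0.53,0],[-6,-180,0,-0.11,-0.47,-0.69,0],[-3,-210,0,-0.16,-0.55,-0.85,0],[-3,-210,0,-0.16,-0.55,-0.85,0],[4,-240,0,-0.23,-0.6,-1.03,0],[12,-271,0,-0.31,-0.66,-1.21,0],[12,-271,0,-0.31,-0.66,-1.21,0],[12,-271,0,-0.31,-0.66,-1.21,0],[12,-271,0,-0.31,-0.66,-1.21,0]]]'
python3 d.py .625 .75 .875 .93 1
```

```text
time: 2.02
eef_pos: [0.4024, -0.3052, 0.3584]
tool_rot: [-171.1, 38.3, 66.6]
contact_force: [-0.4, -0.5, 0.2]
opening: 0.004
gripper_force: 0.0
2.0167 [ 0.402 -0.305  0.358] [16, 22, -4, 93, 36, 85, -24]
0.625 [ 0.435 -0.241  0.36 ] [-0.19 -0.67 -0.71] [9, 19, -10, 101, 46, 81, -20] 0.0 0.0 [56, -2, -46] [-0.23, -0.14, -0.32]
0.75 [ 0.469 -0.161  0.36 ] [ 0.1  -0.74 -0.67] [2, 15, -16, 110, 55, 74, -17] 0.0 0.0 [124, -12, -99] [-0.5, -0.26, -0.63]
0.875 [ 0.49  -0.059  0.36 ] [ 0.42 -0.64 -0.65] [-4, 11, -23, 117, 63, 65, -13] 0.0 0.0 [204, -43, -158] [-0.82, -0.35, -0.95]
0.93 [ 0.491 -0.008  0.36 ] [ 0.55 -0.54 -0.64] [-6, 9, -26, 120, 66, 60, -12] 0.0 0.0 [241, -66, -184] [-0.97, -0.38, -1.08]
1.0 [0.513 0.061 0.188] [ 0.68 -0.38 -0.63] [-10, 29, -33, 136, 99, 61, -49] 0.0 0.0 [404, -59, -93] [-1.16, -0.41, -1.25]
```

```bash
python3 -m crank '[[[28,-1,-23,-0.11,-0.07,-0.16,0],[56,-2,-46,-0.23,-0.14,-0.32,0],[56,-2,-46,-0.23,-0.14,-0.32,0],[56,-2,-46,-0.23,-0.14,-0.32,0],[90,-7,-72,-0.36,-0.2,-0.47,0],[124,-12,-99,-0.5,-0.26,-0.63,0],[124,-12,-99,-0.5,-0.26,-0.63,0],[164,-27,-128,-0.66,-0.3,-0.79,0],[204,-43,-158,-0.82,-0.35,-0.95,0],[204,-43,-158,-0.82,-0.35,-0.95,0],[204,-43,-158,-0.82,-0.35,-0.95,0],[241,-66,-184,-0.97,-0.38,-1.08,0],[241,-66,-184,-0.97,-0.38,-1.08,0],[241,-66,-184,-0.97,-0.38,-1.08,0]]]'
cat > e.py <<'E'
from b import *
st=readout.state();q=np.array(st["joints"]);T0=np.array(st["eef_pos"]);M0=R.from_euler('xyz',st["tool_rot"],degrees=True)
M=tool2(40,-20,-1);G=np.array([.45,.108,.383])@F;z=M.as_matrix()[:,2]
print(st["time"],"TCP in X,Y,S",np.round(F@T0,4),"q",np.round(q).astype(int).tolist(),"F",np.round(F@np.array(st["contact_force"]),1))
for nm,t in(("hi",np.array([.46,.06,.30])),("V",G-.12*z),("V2",G-.05*z),("G",G),("up",G+.08*s)):
    q,e,a=ik(t,M,q);print(nm,np.round(t,3),np.round(q).astype(int).tolist(),round(e,1),round(a,1),*rows(T0,M0,t,M))
E
python3 e.py
```

```text
time: 3.18
eef_pos: [0.4908, -0.0113, 0.3607]
tool_rot: [-163.8, 48.5, 156.7]
contact_force: [0.1, -0.1, 0.4]
opening: 0.006
gripper_force: 0.0
3.1833 TCP in X,Y,S [0.2411 0.0648 0.5557] q [-8, 8, -26, 122, 66, 60, -14] F [-0.1 -0.1  0.4]
hi [0.46 0.06 0.3 ] [-12, 10, -30, 132, 78, 52, -25] 0.0 0.0 [83, 51, -17] [-0.21, -0.04, -0.16]
V [0.51  0.061 0.184] [-12, 29, -29, 136, 99, 58, -50] 0.0 0.0 [139, 102, 84] [-0.21, -0.04, -0.16]
V2 [0.557 0.035 0.139] [-7, 36, -27, 133, 109, 58, -53] 0.0 0.0 [138, 116, 153] [-0.21, -0.04, -0.16]
G [0.591 0.017 0.107] [-4, 41, -25, 131, 115, 58, -54] 0.0 0.0 [137, 127, 202] [-0.21, -0.04, -0.16]
up [0.63  0.011 0.176] [-2, 34, -25, 123, 106, 50, -38] 0.0 0.0 [59, 132, 182] [-0.21, -0.04, -0.16]
```

```bash
python3 -m crank '[[[28,17,-6,-0.07,-0.01,-0.05,0],[56,34,-12,-0.14,-0.03,-0.1,0],[83,51,-17,-0.21,-0.04,-0.16,0],[97,64,8,-0.21,-0.04,-0.16,0],[111,77,33,-0.21,-0.04,-0.16,0],[125,90,59,-0.21,-0.04,-0.16,0],[139,102,84,-0.21,-0.04,-0.16,0],[139,102,84,-0.21,-0.04,-0.16,0],[139,102,84,-0.21,-0.04,-0.16,0]]]'
python3 e.py
python3 - <<'E'
from h import *
from rig import read_camera
p,d=read_camera("side");cv2.imwrite("pics/side1.png",cv2.resize(p[150:390,140:460,::-1],None,fx=2.4,fy=2.4))
E
```

```text
time: 3.93
eef_pos: [0.5119, 0.0607, 0.1821]
tool_rot: [-164.9, 48.0, 170.9]
contact_force: [0.4, 0.0, -0.0]
opening: 0.006
gripper_force: 0.0
3.9333 TCP in X,Y,S [0.3388 0.1391 0.4059] q [-15, 29, -28, 137, 99, 58, -53] F [0.3 0.1 0.2]
hi [0.46 0.06 0.3 ] [-12, 10, -30, 132, 78, 52, -25] 0.0 0.0 [-53, -39, -111] [-0.0, -0.0, -0.0]
V [0.51  0.061 0.184] [-12, 29, -30, 136, 99, 58, -50] 0.0 0.0 [0, 0, -2] [-0.0, -0.0, -0.0]
V2 [0.557 0.035 0.139] [-7, 36, -27, 133, 109, 58, -53] 0.0 0.0 [-1, 0, 68] [-0.0, -0.0, -0.0]
G [0.591 0.017 0.107] [-4, 41, -26, 131, 115, 59, -54] 0.0 0.0 [-1, 0, 118] [-0.0, -0.0, -0.0]
up [0.63  0.011 0.176] [-2, 34, -25, 123, 106, 50, -38] 0.0 0.0 [-79, -4, 102] [-0.0, -0.0, -0.0]
```

View pics/side1.png

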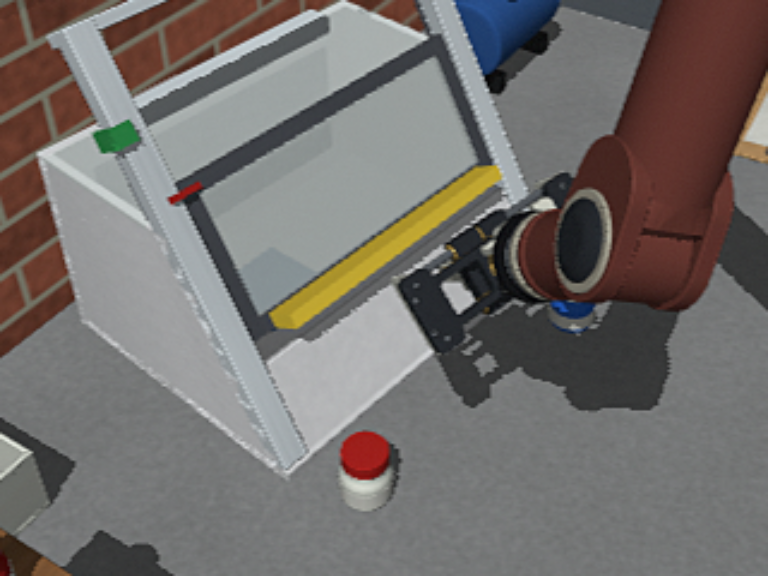

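The gripper hovers in front of the lip (crop around (430,310)), with both jars, the pointer and the clip clear. Next I slide along the finger axis under the lip.

```bash
python3 -m crank '[[[0,0,25,0,0,0,0],[0,0,50,0,0,0,0],[0,0,75,0,0,0,0],[0,0,95,0,0,0,0],[0,0,108,0,0,0,0],[0,0,118,0,0,0,0],[0,0,118,0,0,0,0]]]'
python3 e.py
python3 - <<'E'
from h import *
from rig import read_camera
p,d=read_camera("side");cv2.imwrite("pics/side2.png",cv2.resize(p[190:310,200:360,::-1],None,fx=4.5,fy=4.5))
E
```

```text
time: 4.57
eef_pos: [0.5919, 0.019, 0.1097]
tool_rot: [-165.2, 48.4, 170.9]
contact_force: [0.1, 0.3, -0.2]
opening: 0.003
gripper_force: 0.0
4.5667 TCP in X,Y,S [0.449  0.1103 0.3859] q [-7, 41, -24, 132, 116, 58, -58] F [ 0.2  0.3 -0.1]
hi [0.46 0.06 0.3 ] [-9, 10, -33, 132, 78, 53, -25] 0.0 0.0 [-52, -39, -226] [0.0, 0.0, -0.0]
V [0.51  0.061 0.184] [-10, 29, -32, 136, 99, 60, -49] 0.0 0.0 [2, -1, -118] [0.0, 0.0, -0.0]
V2 [0.557 0.035 0.139] [-6, 37, -30, 133, 109, 60, -53] 0.0 0.0 [3, -2, -48] [0.0, 0.0, -0.0]
G [0.591 0.017 0.107] [-3, 42, -28, 131, 115, 60, -53] 0.0 0.0 [3, -2, 2] [0.0, 0.0, -0.0]
up [0.63  0.011 0.176] [0, 34, -28, 123, 106, 52, -38] 0.0 0.0 [-76, -6, -13] [0.0, 0.0, -0.0]
```

View pics/side2.png

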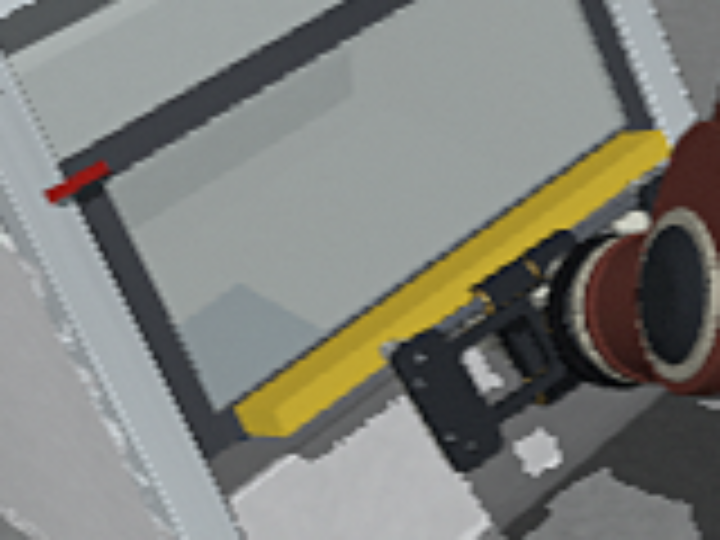

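The fingers are beneath the lip, the sash has not moved (pointer still at crop (78,183)) and there is no contact force. I'll push along the slide in stages.

```bash
python3 -m crank '[[[-5,0,-1,0,0,0,0],[-10,-0.5,-2,0,0,0,0],[-14,-0.7,-2.7,0,0,0,0],[-18,-0.9,-3.4,0,0,0,0],[-22,-1.1,-4.2,0,0,0,0],[-26,-1.3,-5,0,0,0,0],[-30,-1.5,-5.8,0,0,0,0],[-34,-1.7,-6.6,0,0,0,0],[-38,-2,-7.3,0,0,0,0],[-38,-2,-7.3,0,0,0,0],[-38,-2,-7.3,0,0,0,0]]]'
cat > m.py <<'E'
from ik import F
from h import *
from rig import read_camera,readout
s=readout.state();print(s["time"],"TCP",np.round(F@np.array(s["eef_pos"]),4),"Fxys",np.round(F@np.array(s["contact_force"]),1))
for n,bx in(("side",(150,90,260,300)),("top",(220,100,300,235))):
    p,d=read_camera(n);np.savez(n+"_l.npz",p=p,d=d)
    for col in("red","green"):
        for uv,c,st in blobs(p,col,bx):
            dd=d[uv[:,1],uv[:,0]];Q=cast(n,uv[dd>0],dd[dd>0])@F.T
            Q=Q[Q[:,0]<np.median(Q[:,0])+.006];print(n,col,np.round(c,1),st[4],"med",np.round(np.median(Q,0),4),"S 5/95",np.round(np.percentile(Q[:,2],[5,95]),4))
E
python3 m.py
```

```text
time: 5.53
eef_pos: [0.6093, 0.0186, 0.1409]
tool_rot: [-165.2, 48.1, 171.2]
contact_force: [-4.0, 2.3, -0.4]
opening: 0.004
gripper_force: 1.7
5.5333 TCP [0.4484 0.1127 0.4216] Fxys [-3.6  1.7 -2.5]
side red [211.8 219.9] 44 med [0.4565 0.2946 0.5955] S 5/95 [0.5925 0.5983]
side green [188.2 206.8] 155 med [0.4555 0.3255 0.6424] S 5/95 [0.6336 0.6515]
top red [250.3 170.7] 27 med [0.4573 0.2923 0.5977] S 5/95 [0.5916 0.6011]
top green [237.9 155.5] 57 med [0.4564 0.3217 0.6449] S 5/95 [0.6353 0.6544]
```

```bash
python3 -c "
from b import *
st=readout.state();M=R.from_euler('xyz',st['tool_rot'],degrees=True);print('xf',M.inv().apply(xf),'s',M.inv().apply(s));print(st['wrist_torque'],st['contact_force'])"
python3 - <<'E'
import numpy as np,cv2
p=np.load("top_l.npz")["p"];cv2.imwrite("pics/top2.png",cv2.resize(p[140:300,220:420,::-1],None,fx=3.7,fy=3.7))
E
```

```text
xf [-0.20624823  0.2484226   0.94643958] s [-0.97849874 -0.05371834 -0.19913451]
[ 0.74848232  1.20437019 -0.02034376] [-4.30280503  1.89368869 -0.77959823]
```

View pics/top2.png

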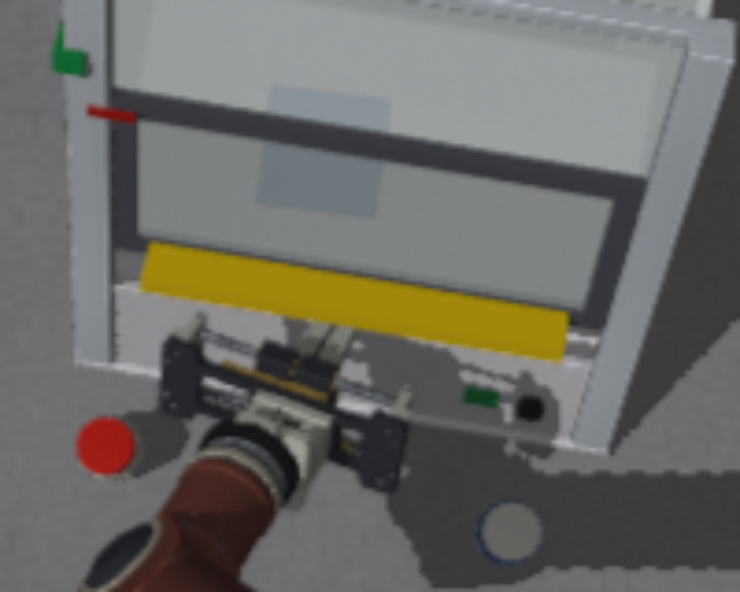

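The top view shows only the closed fingertips reaching under the lip (crop around (330,335)). The body and both jars are clear. About 47 mm remain, so I'll push 40 mm and re-measure.

```bash
python3 -m crank '[[[-4,-0.3,-1.5,0,0,0,0],[-8,-0.6,-2.8,0,0,0,0],[-12,-0.9,-4,0,0,0,0],[-16,-1.2,-5,0,0,0,0],[-20,-1.4,-5.8,0,0,0,0],[-24,-1.6,-6.6,0,0,0,0],[-28,-1.8,-7.4,0,0,0,0],[-32,-2,-8.2,0,0,0,0],[-36,-2.3,-9,0,0,0,0],[-39,-2.5,-9.6,0,0,0,0],[-39,-2.5,-9.6,0,0,0,0],[-39,-2.5,-9.6,0,0,0,0]]]'
python3 m.py
```

```text
time: 6.63
eef_pos: [0.6289, 0.0148, 0.1776]
tool_rot: [-165.1, 48.3, 171.2]
contact_force: [-0.9, 0.9, -1.9]
opening: 0.004
gripper_force: 0.6
6.6333 TCP [0.4473 0.112  0.4633] Fxys [ 0.1  0.7 -2.2]
side red [203.8 202.1] 42 med [0.4561 0.2935 0.637 ] S 5/95 [0.6346 0.6396]
side green [188.2 206.8] 155 med [0.4553 0.3248 0.6429] S 5/95 [0.6337 0.6514]
top red [250.  159.5] 35 med [0.4575 0.2923 0.6385] S 5/95 [0.6338 0.6423]
top green [237.9 155.5] 57 med [0.457  0.3219 0.6464] S 5/95 [0.635  0.6543]
```

```bash
python3 -m crank '[[[-2,0,-0.4,0,0,0,0],[-4,-0.2,-0.8,0,0,0,0],[-6,-0.3,-1.2,0,0,0,0],[-6,-0.3,-1.2,0,0,0,0],[-6,-0.3,-1.2,0,0,0,0]]]'
python3 m.py
```

```text
time: 7.15
eef_pos: [0.6311, 0.0145, 0.1816]
tool_rot: [-165.2, 48.1, 171.2]
contact_force: [-0.2, 0.6, -3.7]
opening: 0.007
gripper_force: 1.6
7.15 TCP [0.4472 0.112  0.4679] Fxys [ 1.6  0.5 -3.3]
side red [202.7 200.3] 41 med [0.4565 0.2936 0.6414] S 5/95 [0.6387 0.6443]
side green [188.2 206.7] 156 med [0.4556 0.3249 0.6427] S 5/95 [0.6336 0.6517]
top red [249.7 158.3] 33 med [0.4575 0.2936 0.6422] S 5/95 [0.6375 0.6464]
top green [237.9 155.5] 57 med [0.4567 0.322  0.6452] S 5/95 [0.6342 0.6549]
```

The pointer is within 1–2 mm of the mid-clip height, well inside ±10 mm. Next I lower off the lip and back out along the finger axis.

```bash
python3 -m crank '[[[5,0,1,0,0,0,0],[10,0,2,0,0,0,0],[15,1,3,0,0,0,0],[15,1,3,0,0,0,0],[15,1,-20,0,0,0,0],[15,1,-45,0,0,0,0],[15,1,-70,0,0,0,0],[15,1,-95,0,0,0,0],[15,1,-120,0,0,0,0],[15,1,-140,0,0,0,0],[15,1,-140,0,0,0,0],[15,1,-140,0,0,0,0]]]'
python3 m.py
python3 - <<'E'
import numpy as np,cv2
p=np.load("side_l.npz")["p"];cv2.imwrite("pics/side3.png",cv2.resize(p[150:390,140:460,::-1],None,fx=2.4,fy=2.4))
E
```

```text
time: 8.25
eef_pos: [0.528, 0.0687, 0.2617]
tool_rot: [-165.2, 48.3, 171.2]
contact_force: [-0.0, -0.4, 0.4]
opening: 0.005
gripper_force: 0.0
8.25 TCP [0.3117 0.1495 0.4822] Fxys [-0.2 -0.4  0.4]
side red [202.7 200.2] 41 med [0.4566 0.2938 0.6416] S 5/95 [0.6386 0.6445]
side green [188.2 206.8] 155 med [0.4551 0.3248 0.6427] S 5/95 [0.6337 0.6514]
top red [249.5 158.3] 31 med [0.4573 0.2942 0.6432] S 5/95 [0.6376 0.6466]
top green [237.9 155.5] 57 med [0.4559 0.3215 0.6453] S 5/95 [0.6359 0.6555]
```

View pics/side3.png

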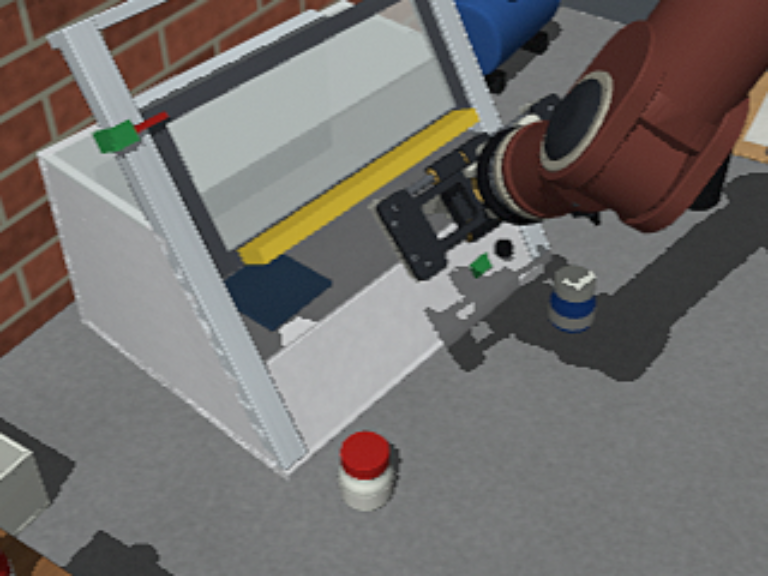

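The window stands with the red pointer (152,122) beside the green clip (117,137). The clip and jars are unmoved and the hand is free.

```bash
python3 -c "
from rig import ticket;print(ticket.finish_job())"
```

```text
the job is handed in; nothing more can be done
None
```

The window is up with the red pointer about 1–2 mm below the middle of the green clip (the clip allows ±10 mm), the hand is clear, the clip and jars look unmoved in the last images, and the job was handed in at about 8.4 s.

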